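# Put the milling tool holders back in their own seats

## Robot

A 6-joint arm with a two-finger parallel gripper is mounted at the origin on the work surface. World frame = base frame: x ahead of the robot, y to its left, z up, the work surface at z = 0. Lengths are in m, angles in rad, forces in N, time in s.
With the tool pointing down it reaches from about 0.3 to 0.85 m from the base axis. Payload 5.4 kg.
Tool frame: the origin (TCP) lies at the very end of the fingers, on their centre line; the grasp point (between the pads) lies 19 mm behind it; x points along the fingers, z is the direction in which the jaws open and shut, and the axes are right-handed (so a half turn about x gives the same grasp; the last joint's range is limited). The gripper opens to 85 mm and grips with 20 to 120 N. Pads are 22 mm wide; open, the fingers measure 114 mm over their backs; the gripper's body (76 mm by 85 mm) begins 54 mm behind the grasp point. The pads swing forward as they close: fully open they stand 13 mm farther back than shut.
Start: joints at [0.911, 0.158, 1.597, -0, 1.386, -0.21], TCP at [0.25, 0.518, 0.231] pointing down, gripper open.
Joint ranges: [-2.91, 2.91], [-0.94, 2.29], [0.18, 2.7], [-1.29, 4.43], [0.17, 2.64], [-3, 3]. Speed limits (rad/s): [2.57, 2.57, 3.14, 3.14, 3.14, 3.14].

## Interface

Orientations are given as a unit quaternion [x, y, z, w].
In Python, from bench import env gives the robot as it stands.
- The arm moves only by the tool move_arm, never from a script. Its arguments are lists of equal length, an entry for each row: "fingers": the closure, from -1 (fully open) to 1 (shut); "delta_pos": the shift along the tool's x, y, z in m, a list of three; "turn": the turn about the tool's x in degrees. A call has 1 to 12 rows; each row shifts and turns the commanded pose from where the row before left it, along the tool's axes as they then stand; what a row does not reach is not made up. A row lasts 1/10 s, in which the tool goes at most 50 mm and 8.59 degrees, less where a joint would pass 70% of its speed; a pose out of reach is approached as far as the arm can. A call with a gripper value outside its range is refused whole. The fingers move at their own pace and stop on an object; "grip_force" is the grip in N (left out, the last holds). Time passes only in rows, so rows that do not move let the fingers close. It gives the time, the measured TCP pose, the force and the opening at its end, in the units of the state.
- env.get_state(): the state, without advancing time (a new reading comes with each control period).
- env.get_image(name): name is "side" or "top" or "wrist"; returns a dict with "image" (420x560x3 uint8, red, green, blue), "depth" (420x560 float32, m along the optical axis (not along the pixel's ray), 0 where there is no reading), "fx", "fy", "cx", "cy" (pixels), "extrinsics" (4x4, takes a point from camera to world coordinates). Camera axes: x right, y down, z forward; pixel columns grow to the right and rows downward; lengths in m; the calibration is good to about 2 mm. The wrist camera is an equidistant fisheye: a pixel r from the principal point sees the ray r / f radians off the axis. A picture is of the moment at which its call begins.
- env.sign_off(): hands the job in, once; it reports no verdict.
The state is a dict: "time_s": time; "joint_positions": joint angles; "joint_velocities": joint speeds; "joint_efforts": joint torques, N m; "tool_pos": TCP position; "tool_rot": TCP orientation; "force": force on the tool from outside, world axes, zero at the start; "wrist_torque": the same for the moment, N m; "width": finger opening in m.
Only numpy, scipy, OpenCV 4.12 (cv2) and the standard library are available. Lean on these libraries where they do the work, as an engineer would, in place of code of your own. Each camera call takes 0.05 s, during which the arm holds its last target.

## Task

The three milling tool holders stand in each other's parking seats: rearrange them so that each stands upright and settled in the seat of its own collar colour (red, blue, yellow), leaving the white seat empty. Move them one at a time and use the white spare seat for the holder that has to wait; keep the holders upright throughout and do not push the vee block, the oil jar or the tray of nuts about.

Things in the scene. Friction and masses are not known exactly. Their poses are not given: they have to be found in the camera images.
- holder_red_center (a point): Centre (on the axis, 36 mm above its underside) of the red milling tool holder: loose, round, upright (z up), 72 mm high, 0.3 to 0.56 kg. Steel foot 52 mm in diameter, 18 mm high; above it the red collar to grip from any side, 44 mm in diameter, 36 mm high, its middle at this point; on top a dark conical drill chuck with a short brass drill stub, 18 mm high.
- holder_blue_center (a point): Centre (on the axis, 36 mm above its underside) of the blue milling tool holder: loose, round, upright (z up), 72 mm high, 0.3 to 0.56 kg. Steel foot 52 mm in diameter, 18 mm high; above it the blue collar to grip from any side, 44 mm in diameter, 36 mm high, its middle at this point; on top a slim fluted end mill, 14 mm across, on a 32 mm steel shoulder, 18 mm high.
- holder_yellow_center (a point): Centre (on the axis, 36 mm above its underside) of the yellow milling tool holder: loose, round, upright (z up), 72 mm high, 0.3 to 0.56 kg. Steel foot 52 mm in diameter, 18 mm high; above it the yellow collar to grip from any side, 44 mm in diameter, 36 mm high, its middle at this point; on top a dark face mill, 38 mm across, with six small brass-coloured cutting inserts, 18 mm high.
- seat_red_floor (a point): Centre of the inner floor of the red seat: a shallow round red cup fixed to the bench, 92 mm across, 14 mm high; recess 72 mm across, 8 mm deep, its floor (this point) 6 mm above the bench. At the start a tool holder of another colour stands in it. A seated holder's centre is 36 mm above this point. z is up.
- seat_blue_floor (a point): Centre of the inner floor of the blue seat: a shallow round blue cup fixed to the bench, 92 mm across, 14 mm high; recess 72 mm across, 8 mm deep, its floor (this point) 6 mm above the bench. At the start a tool holder of another colour stands in it. A seated holder's centre is 36 mm above this point. z is up.
- seat_yellow_floor (a point): Centre of the inner floor of the yellow seat: a shallow round yellow cup fixed to the bench, 92 mm across, 14 mm high; recess 72 mm across, 8 mm deep, its floor (this point) 6 mm above the bench. At the start a tool holder of another colour stands in it. A seated holder's centre is 36 mm above this point. z is up.
- seat_spare_floor (a point): Centre of the inner floor of the white seat: a shallow round white cup fixed to the bench, 92 mm across, 14 mm high; recess 72 mm across, 8 mm deep, its floor (this point) 6 mm above the bench. It is the spare seat, empty at the start. A seated holder's centre is 36 mm above this point. z is up.
- vee_block_center (a point): Centre of a loose steel vee block among the seats, 56 x 44 x 36 mm high; a bystander. This point is 18 mm above its underside.
- oil_jar_center (a point): Centre of a loose amber glass jar with a black cap, 56 mm in diameter, 80 mm high; a bystander. This point is 40 mm above its underside.
- nut_tray_center (a point): Centre of a loose low black tray of steel nuts, 75 x 60 x 22 mm high; a bystander. This point is 11 mm above its underside.
Not all that is in view belongs to the job. Leave any green or pink look-alike of the part that bears holder_yellow_center alone.

How it is judged:
On the way:
1. one of the holders stands in the white spare seat (((horizontal distance between holder_red_center and seat_spare_floor below 0.012 m and z of holder_red_center in the frame of seat_spare_floor between 0.032 and 0.041 m and angle between holder_red_center's own z axis and vertical below 0.1 rad) or (horizontal distance between holder_blue_center and seat_spare_floor below 0.012 m and z of holder_blue_center in the frame of seat_spare_floor between 0.032 and 0.041 m and angle between holder_blue_center's own z axis and vertical below 0.1 rad) or (horizontal distance between holder_yellow_center and seat_spare_floor below 0.012 m and z of holder_yellow_center in the frame of seat_spare_floor between 0.032 and 0.041 m and angle between holder_yellow_center's own z axis and vertical below 0.1 rad))), for 0.2 s.
At the end, for the whole second after the job is handed in: Each holder is at rest in the seat of its own colour: within 12 mm of the seat's centre, its centre 32 to 41 mm above the seat's floor (standing on the floor, not on the rim) and within 0.1 rad of upright (horizontal distance between holder_red_center and seat_red_floor below 0.012 m and z of holder_red_center in the frame of seat_red_floor between 0.032 and 0.041 m and angle between each of holder_red_center, holder_blue_center, holder_yellow_center's own z axis and vertical below 0.1 rad and linear speed of each of holder_red, holder_blue, holder_yellow below 0.02 m/s and horizontal distance between holder_blue_center and seat_blue_floor below 0.012 m and z of holder_blue_center in the frame of seat_blue_floor between 0.032 and 0.041 m and horizontal distance between holder_yellow_center and seat_yellow_floor below 0.012 m and z of holder_yellow_center in the frame of seat_yellow_floor between 0.032 and 0.041 m); the robot touches nothing.
It fails at once if the vee block is moved by more than 30 mm (distance of vee_block_center from where it was at the start of the episode above 0.03 m).
It fails at once if the oil jar is moved by more than 30 mm (distance of oil_jar_center from where it was at the start of the episode above 0.03 m).
It fails at once if the tray of nuts is moved by more than 30 mm (distance of nut_tray_center from where it was at the start of the episode above 0.03 m).
It fails at once if a holder is tipped by more than 0.6 rad (angle between any of holder_red_center, holder_blue_center, holder_yellow_center's own z axis and vertical above 0.6 rad).
It also fails if it takes over 102 s, if anything falls off the work surface, if the arm or the gripper's body presses on something with over 40 N, if the wrist force passes 120 N, or if a joint passes its speed limit or range.

## Working session

There is one attempt and no reset: what is moved stays moved. The work goes in short steps, Python scripts to look and compute and a tool call to move; the robot and the scene stay as the last step left them, time stands still between calls to the robot, and variables do not carry over. Pictures are saved under pics/ and viewed, and the job is handed in when it is done.

Besides the shell and the picture viewer there is one more tool, called after "Emit:" as name([rows], argument=value, ...), one row to a line, values as JSON. move_arm: Moves the arm, as the interface text tells. Its arguments: {"type":"object","properties":{"fingers":{"type":"array","items":{"type":"number"}},"delta_pos":{"type":"array","items":{"type":"array","items":{"type":"number"}}},"turn":{"type":"array","items":{"type":"number"}},"grip_force":{"type":"number"}},"required":["fingers","delta_pos","turn"]}

```bash
ls; mkdir -p pics
python3 - <<'E'
from bench import env
import cv2
s=env.get_state(); print({k:s[k] for k in('time_s','tool_pos','tool_rot','width','force')})
for n in('top','side'):
    d=env.get_image(n); cv2.imwrite(f'pics/{n}0.png',cv2.cvtColor(d['image'],cv2.COLOR_RGB2BGR)); print(n,d['fx'],d['cx'],d['cy'],d['extrinsics'].round(3).tolist())
E
```

```text
pics
{'time_s': 0.0, 'tool_pos': array([0.24962069, 0.51729311, 0.23027075]), 'tool_rot': array([-0.37614878,  0.59956868,  0.3756661 ,  0.59825118]), 'width': 0.08510306148624591, 'force': array([-0.10608096, -0.48622587,  0.41657212])}
top 466.628272997661 277.72574988224767 216.2422580711959 [[-0.011, -0.998, 0.066, 0.466], [-1.0, 0.011, 0.002, -0.034], [-0.003, -0.066, -0.998, 1.252], [0.0, 0.0, 0.0, 1.0]]
side 487.93787065221636 283.6912509958985 210.4622278011407 [[0.821, -0.424, 0.383, 0.163], [-0.571, -0.614, 0.545, -0.553], [0.004, -0.666, -0.746, 0.775], [0.0, 0.0, 0.0, 1.0]]
```

View pics/top0.png

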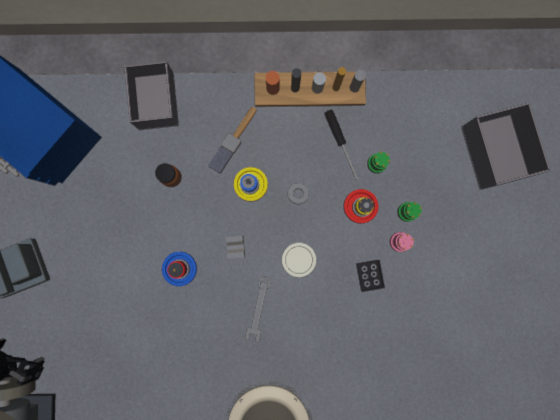

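View pics/side0.png

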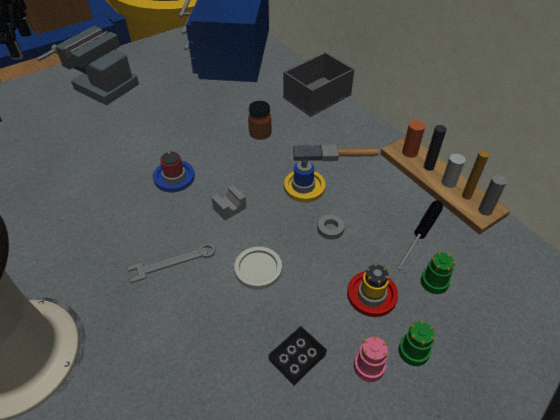

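The top view shows seats at red (361,206) holding the yellow holder, blue (179,268) holding red, yellow (250,184) holding blue, and an empty white seat at (299,259). The candidates for "yellow" are the part in the red seat (361,206), green ones at (378,162) and (409,211), and a pink one at (402,242). Only the first has a yellow collar. Next I'll measure and confirm it in a crop.

```bash
cat > h.py <<'E'
from bench import env
import cv2, numpy as np
from scipy.spatial.transform import Rotation as R
def cloud(d):
    z=d['depth'];v,u=np.indices(z.shape)
    P=np.stack([(u-d['cx'])/d['fx']*z,(v-d['cy'])/d['fy']*z,z],-1)
    E=d['extrinsics'];return P@E[:3,:3].T+E[:3,3]
def topix(d,p):
    E=np.linalg.inv(d['extrinsics']);q=E[:3,:3]@p+E[:3,3];return d['fx']*q[0]/q[2]+d['cx'],d['fy']*q[1]/q[2]+d['cy']
def onplane(d,uv,z):
    E=d['extrinsics'];r=E[:3,:3]@np.array([(uv[0]-d['cx'])/d['fx'],(uv[1]-d['cy'])/d['fy'],1]);return E[:3,3]+r*(z-E[2,3])/r[2]
def circ(x,y):
    from scipy.optimize import least_squares
    f=lambda p:np.hypot(x-p[0],y-p[1])-p[2]
    r=least_squares(f,[x.mean(),y.mean(),.03],loss='soft_l1',f_scale=.002).x;return r
def save(img,name): cv2.imwrite('pics/'+name,cv2.cvtColor(img,cv2.COLOR_RGB2BGR))
E
python3 - <<'E'
from h import *
for cam,S in(('top',dict(red=(361,206),blue=(179,268),yellow=(250,184),white=(299,259))),('side',dict(red=(373,292),blue=(174,175),yellow=(305,185),white=(258,266)))):
    d=env.get_image(cam);W=cloud(d);im=d['image'];hsv=cv2.cvtColor(im,cv2.COLOR_RGB2HSV)
    print(cam,'bench z',np.median(W[280:320,150:220,2]))
    for n,(u,v) in S.items():
        m=np.zeros(im.shape[:2],np.uint8)
        H,Sa,V=[hsv[...,i].astype(int) for i in range(3)]
        c={'red':((H<8)|(H>172))&(Sa>150),'blue':(abs(H-112)<12)&(Sa>120),'yellow':(abs(H-26)<8)&(Sa>130),'white':(Sa<60)&(V>160)}[n]
        m[v-30:v+30,u-30:u+30]=(c[v-30:v+30,u-30:u+30]&(W[v-30:v+30,u-30:u+30,2]<.03))*255
        cs=max(cv2.findContours(m,cv2.RETR_EXTERNAL,cv2.CHAIN_APPROX_NONE)[0],key=cv2.contourArea)[:,0]
        p=np.array([onplane(d,q,.012) for q in cs]);r=circ(p[:,0],p[:,1]);
        # holder collar/top
        w=W[v-30:v+30,u-30:u+30].reshape(-1,3);q=np.hypot(w[:,0]-r[0],w[:,1]-r[1])<.045
        t=w[q&(w[:,2]>.05)]
        print(n,'seat',r.round(4),'zrim',np.median(W[cs[:,1],cs[:,0],2]).round(4),'holder top',t[:,:2].mean(0).round(4) if len(t) else None,t[:,2].max().round(4) if len(t) else None)
        if cam=='top':
            pass
    if cam=='top': save(cv2.resize(im[130:300,140:430],None,fx=2.7,fy=2.7,interpolation=cv2.INTER_CUBIC),'c_top.png')
    else: save(cv2.resize(im[120:390,140:470],None,fx=2.2,fy=2.2,interpolation=cv2.INTER_CUBIC),'c_side.png')
E
```

```text
top bench z -0.0008526317955948048
red seat [ 0.574  -0.2527  0.0438] zrim 0.0137 holder top [ 0.5689 -0.2513] 0.0824
blue seat [0.413  0.2322 0.0447] zrim 0.0122 holder top [0.4125 0.2285] 0.083
yellow seat [0.6367 0.0411 0.0445] zrim 0.0125 holder top [0.6332 0.0439] 0.0819
white seat [ 0.4332 -0.0852  0.0437] zrim 0.0136 holder top None None
side bench z -5.1482806744995724e-05
red seat [ 0.5723 -0.2534  0.0438] zrim 0.0077 holder top [ 0.5656 -0.2568] 0.0812
blue seat [0.4112 0.2293 0.0445] zrim 0.0078 holder top [0.4097 0.2229] 0.0792
yellow seat [0.6337 0.0383 0.0442] zrim 0.0075 holder top [0.6302 0.0394] 0.0807
white seat [ 0.438  -0.1251  0.0017] zrim 0.0138 holder top None None
```

View pics/c_top.png

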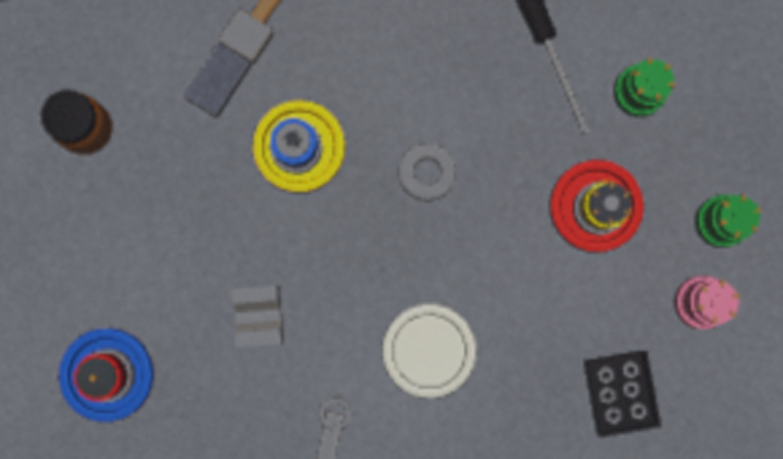

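View pics/c_side.png

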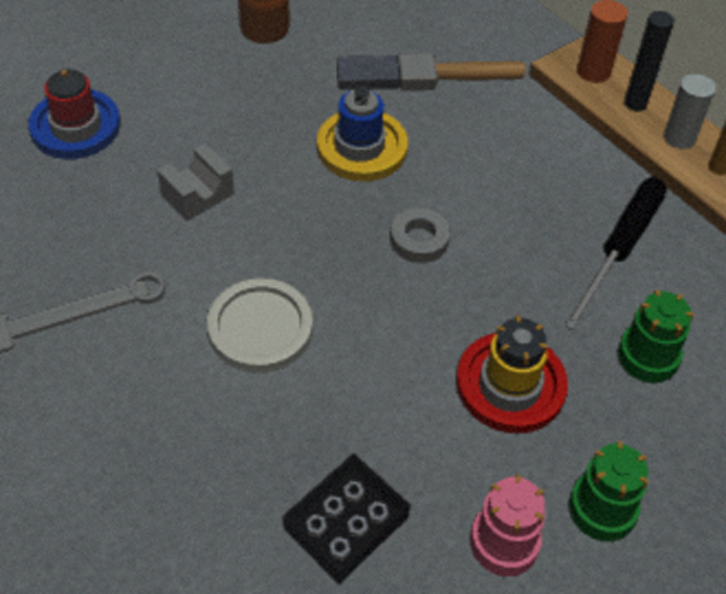

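Run:
```python
from h import *
d=env.get_image('top');e=env.get_image('side')
for n,c,s in(('yellow',(612,203),(521,340)),('red',(98,378),(69,83)),('blue',(293,139),(361,93))):
    print(n,onplane(d,(140+c[0]/2.7,130+c[1]/2.7),.078).round(4))
W=cloud(e);W2=cloud(d)
hs={'yellow':(.568,-.253),'red':(.412,.23),'blue':(.634,.042)}
for n,(x,y) in hs.items():
    for nm,w in(('side',W),('top',W2)):
        w=w.reshape(-1,3);k=(np.hypot(w[:,0]-x,w[:,1]-y)<.04)
        a=w[k&(w[:,2]>.028)&(w[:,2]<.056)];t=w[k&(w[:,2]>.066)]
        print(n,nm,'collar',circ(a[:,0],a[:,1]).round(4),len(a),'top mean',t.mean(0).round(4))
# bystanders height map: anything > 0.02 around
w=W2
for n,(u,v) in dict(vee=(235,246),jar=(168,174),tray=(370,275),hammer=(222,158),ring=(298,194),screw=(350,170),g1=(377,163),g2=(409,212),pink=(402,242)).items(): print(n,w[v,u].round(3))
s=env.get_state();print(R.from_quat(s['tool_rot']).as_matrix().round(3).tolist())
```

```text
yellow [ 0.5695 -0.2563  0.078 ]
red [0.4119 0.2241 0.078 ]
blue [0.6332 0.0416 0.078 ]
yellow side collar [ 0.5709 -0.253   0.0217] 227 top mean [ 0.5686 -0.2547  0.0753]
yellow top collar [ 0.5705 -0.2548  0.0225] 32 top mean [ 0.57   -0.2535  0.0758]
red side collar [0.4127 0.2319 0.0218] 193 top mean [0.411  0.2273 0.0705]
red top collar [0.4124 0.2307 0.0219] 47 top mean [0.4125 0.2291 0.0701]
blue side collar [0.6351 0.0456 0.0217] 194 top mean [0.6322 0.0431 0.0719]
blue top collar [0.6335 0.0432 0.0207] 30 top mean [0.6338 0.0451 0.0718]
vee [0.471 0.083 0.015]
jar [0.654 0.245 0.08 ]
tray [ 0.39  -0.275  0.004]
hammer [0.706 0.116 0.018]
ring [ 0.609 -0.087 -0.003]
screw [ 0.673 -0.229 -0.002]
g1 [ 0.679 -0.287  0.067]
g2 [ 0.551 -0.364  0.073]
pink [ 0.476 -0.346  0.066]
[[-0.0, -0.901, 0.435], [-0.001, 0.435, 0.901], [-1.0, 0.0, -0.001]]
```

I confirmed that the yellow part is the one in the red seat. Measured positions:

| Item | x (m) | y (m) |
|---|---|---|
| Yellow holder | 0.570 | -0.254 |
| Red holder | 0.412 | 0.230 |
| Blue holder | 0.634 | 0.044 |
| Red seat | 0.573 | -0.253 |
| Blue seat | 0.412 | 0.231 |
| Yellow seat | 0.636 | 0.040 |
| White seat | 0.433 | -0.085 |

The order is yellow to white, red to red, blue to blue, then yellow to yellow. The present jaw direction is clear at every seat.

Emit:
move_arm([
  [0,-0.015,-0.0133],
  [0,-0.03,-0.0267],
  [0,-0.0365,-0.0325],
  [0,-0.0365,-0.0325],
  [0,-0.0365,-0.0325],
  [0,-0.0365,-0.0325],
  [0,-0.0365,-0.0325],
  [0,-0.0365,-0.0325],
  [0,-0.0365,-0.0325],
  [0,-0.0365,-0.0325],
  [0,-0.0365,-0.0325],
  [0,-0.0365,-0.0325],
], fingers=[-1,-1,-1,-1,-1,-1,-1,-1,-1,-1,-1,-1], turn=[0,0,0,0,0,0,0,0,0,0,0,0], grip_force=80)

```text
time_s: 1.5
tool_pos: [0.461, 0.0088, 0.2315]
tool_rot: [-0.376, 0.599, 0.376, 0.599]
force: [1.0, 1.0, -0.1]
width: 0.0857
```

```bash
cat >> h.py <<'E'
def go(x,y,z):
    s=env.get_state();p=np.array(s['tool_pos']);M=R.from_quat(s['tool_rot']).as_matrix()
    print('t',round(s['time_s'],2),'pos',p.round(4),'delta tool',(M.T@(np.array([x,y,z])-p)).round(4),'tilt',M[2].round(3),'z',M[:,2].round(3),'w',round(s['width'],4),'F',np.array(s['force']).round(1))
E
python3 -c "
from h import *
go(.570,-.254,.12)"
```

```text
t 1.5 pos [0.461  0.0088 0.2315] delta tool [ 0.1116 -0.2124 -0.1892] tilt [-1.    -0.001  0.   ] z [0.435 0.9   0.   ] w 0.0857 F [ 1.   1.  -0.1]
```

Emit:
move_arm([
  [0.005,-0.0335,-0.0298],
  [0.015,-0.0335,-0.0298],
  [0.02,-0.0335,-0.0298],
  [0.02,-0.0335,-0.0298],
  [0.02,-0.0335,-0.0298],
  [0.02,-0.027,-0.024],
  [0.011,-0.0125,-0.0112],
  [0,-0.0054,-0.005],
  [0,0,0],
  [0,0,0],
], fingers=[-1,-1,-1,-1,-1,-1,-1,-1,-1,-1], turn=[0,0,0,0,0,0,0,0,0,0])

```text
time_s: 2.5
tool_pos: [0.5699, -0.2513, 0.1214]
tool_rot: [-0.376, 0.599, 0.376, 0.599]
force: [-0.5, 0.7, 0.4]
width: 0.0854
```

```bash
python3 -c "
from h import *
go(.570,-.254,.029)
d=env.get_image('wrist');save(d['image'],'w1.png')
d=env.get_image('side');save(cv2.resize(d['image'][180:400,220:500],None,fx=2.5,fy=2.5),'s1.png')"
```

```text
t 2.5 pos [ 0.5699 -0.2513  0.1214] delta tool [ 0.0924 -0.0012 -0.0024] tilt [-1.    -0.001  0.   ] z [0.434 0.901 0.   ] w 0.0854 F [-0.5  0.7  0.4]
```

View pics/w1.png

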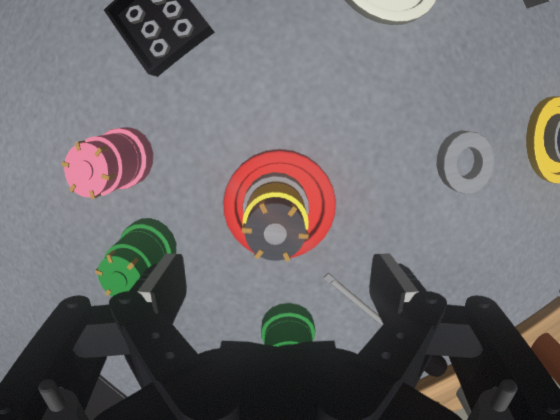

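View pics/s1.png

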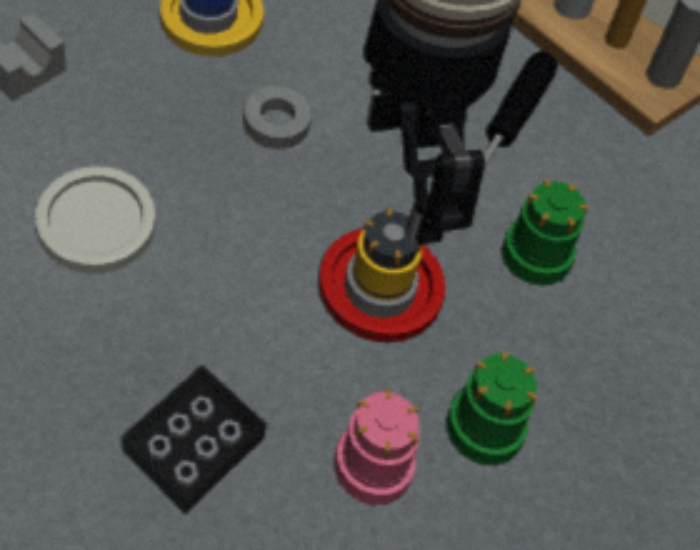

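The wrist view shows the yellow holder's top at (275,235), midway between the jaws at x≈165 and 390. The green look-alike on the left is clear of the finger by about 30 mm, so I'm descending.

Emit:
move_arm([
  [0.008,-0.0006,-0.0012],
  [0.014,-0.0006,-0.0012],
  [0.016,0,0],
  [0.016,0,0],
  [0.014,0,0],
  [0.012,0,0],
  [0.008,0,0],
  [0.004,0,0],
  [0,0,0],
], fingers=[-1,-1,-1,-1,-1,-1,-1,-1,-1], turn=[0,0,0,0,0,0,0,0,0])

```text
time_s: 3.5
tool_pos: [0.5694, -0.2545, 0.0278]
tool_rot: [-0.376, 0.599, 0.376, 0.599]
force: [0.0, 0.3, 0.2]
width: 0.0853
```

Emit:
move_arm([
  [0,0,0],
  [0,0,0],
  [0,0,0],
  [0,0,0],
  [0,0,0],
  [0,0,0],
  [0,0,0],
  [0,0,0],
  [0,0,0],
  [0,0,0],
], fingers=[-0.5,-0.2,0,0.2,0.4,0.6,0.8,1,1,1], turn=[0,0,0,0,0,0,0,0,0,0])

```text
time_s: 4.5
tool_pos: [0.5704, -0.2548, 0.0295]
tool_rot: [-0.376, 0.599, 0.375, 0.599]
force: [0.1, 1.4, 6.5]
width: 0.0418
```

```bash
python3 -c "
from h import *
go(.570,-.254,.029)
d=env.get_image('side');save(cv2.resize(d['image'][180:400,220:500],None,fx=2.5,fy=2.5),'s2.png')"
```

```text
t 4.5 pos [ 0.5704 -0.2548  0.0295] delta tool [0.0005 0.0007 0.0006] tilt [-1.    -0.002 -0.   ] z [ 0.435  0.901 -0.   ] w 0.0418 F [0.1 1.4 6.5]
```

View pics/s2.png

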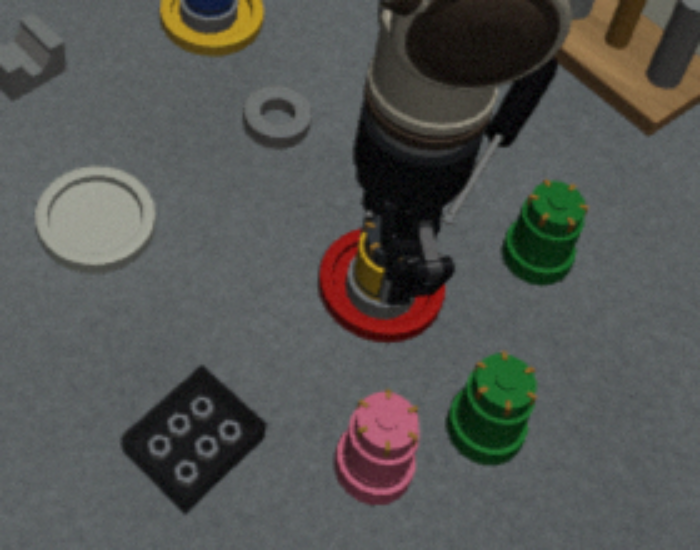

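Width is 42 mm on the 44 mm collar, so the yellow holder is gripped. The 6.5 N upward force suggests the fingertips brush the foot, so I'll go 3 mm higher next time. Lifting.

Emit:
move_arm([
  [-0.004,0,0],
  [-0.008,0,0],
  [-0.012,0,0],
  [-0.014,0,0],
  [-0.014,0,0],
  [-0.014,0,0],
  [-0.014,0,0],
  [-0.012,0,0],
  [-0.008,0,0],
  [0,0,0],
], fingers=[1,1,1,1,1,1,1,1,1,1], turn=[0,0,0,0,0,0,0,0,0,0])

```text
time_s: 5.55
tool_pos: [0.5704, -0.2551, 0.1301]
tool_rot: [-0.377, 0.599, 0.375, 0.599]
force: [-0.7, 0.4, -4.3]
width: 0.042
```

```bash
python3 -c "
from h import *
go(.433,-.085,.13)
d=env.get_image('side');save(cv2.resize(d['image'][100:400,200:520],None,fx=2,fy=2),'s3.png')"
```

```text
t 5.55 pos [ 0.5704 -0.2551  0.1301] delta tool [-0.0005  0.1977  0.0935] tilt [-1.    -0.003 -0.   ] z [ 0.435  0.901 -0.   ] w 0.042 F [-0.7  0.4 -4.3]
```

View pics/s3.png

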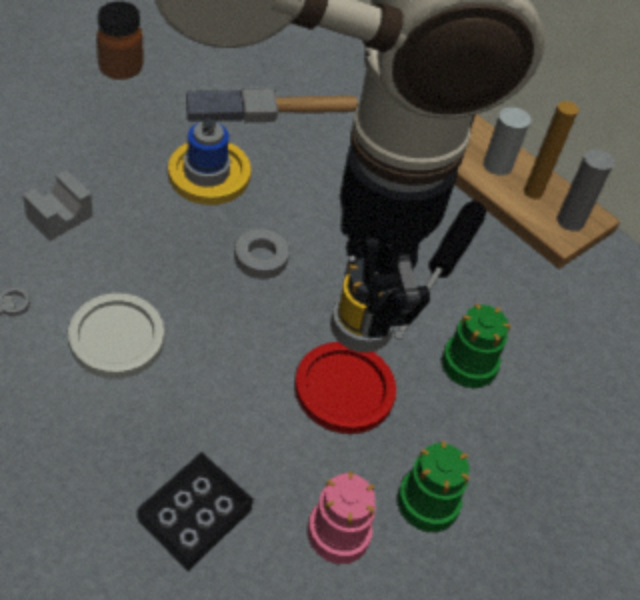

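The yellow holder hangs upright above the red seat, which is now empty. Moving it to the white seat.

Emit:
move_arm([
  [0,0.008,0.0037],
  [0,0.015,0.0071],
  [0,0.022,0.0104],
  [0,0.026,0.0123],
  [0,0.026,0.0123],
  [0,0.026,0.0123],
  [0,0.026,0.0123],
  [0,0.022,0.0104],
  [0,0.015,0.0071],
  [0,0.008,0.0038],
  [0,0.0037,0.0018],
  [0,0,0],
], fingers=[1,1,1,1,1,1,1,1,1,1,1,1], turn=[0,0,0,0,0,0,0,0,0,0,0,0])

```text
time_s: 6.8
tool_pos: [0.4321, -0.0843, 0.1282]
tool_rot: [-0.376, 0.599, 0.376, 0.599]
force: [-0.2, -0.1, -3.9]
width: 0.0424
```

```bash
python3 -c "
from h import *
go(.433,-.085,.029)
d=env.get_image('side');save(cv2.resize(d['image'][130:330,150:400],None,fx=2.8,fy=2.8),'s4.png')
d=env.get_image('wrist');save(d['image'],'w4.png')"
```

```text
t 6.8 pos [ 0.4321 -0.0843  0.1282] delta tool [ 0.0992 -0.0012 -0.0002] tilt [-1.  0. -0.] z [ 0.435  0.901 -0.   ] w 0.0424 F [-0.2 -0.1 -3.9]
```

View pics/s4.png

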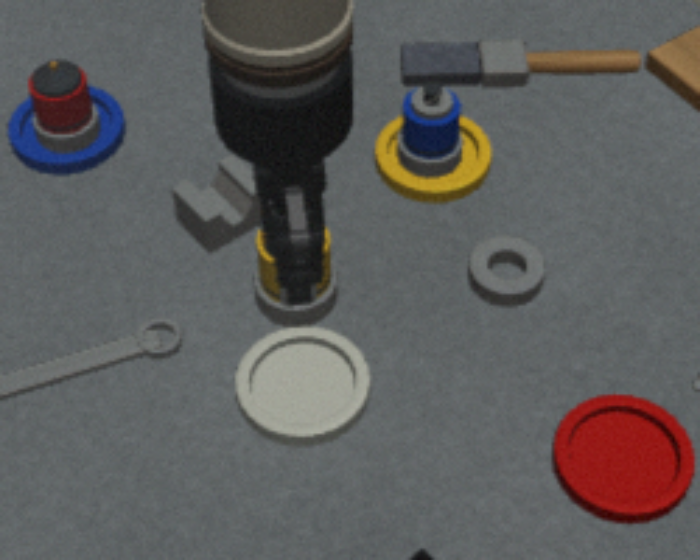

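View pics/w4.png

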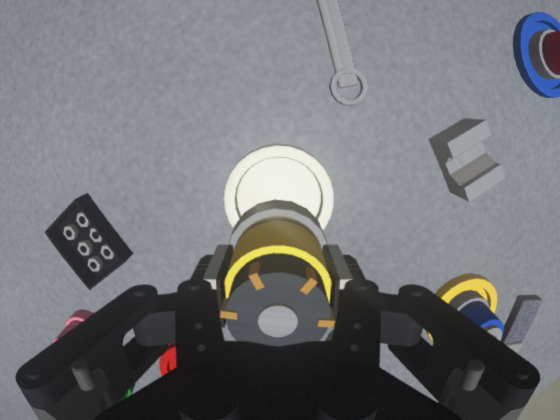

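Aligned. The white seat at (279,190) sits symmetrically under the held part in the wrist view, so I'm lowering.

Emit:
move_arm([
  [0.006,-0.001,0],
  [0.012,0,0],
  [0.014,0,0],
  [0.014,0,0],
  [0.014,0,0],
  [0.012,0,0],
  [0.01,0,0],
  [0.006,0,0],
  [0.004,0,0],
  [0.003,0,0],
  [0.002,0,0],
  [0,0,0],
], fingers=[1,1,1,1,1,1,1,1,1,1,1,1], turn=[0,0,0,0,0,0,0,0,0,0,0,0])

```text
time_s: 8.1
tool_pos: [0.4332, -0.0849, 0.0314]
tool_rot: [-0.376, 0.599, 0.376, 0.599]
force: [-0.4, -0.5, -3.0]
width: 0.0421
```

```bash
python3 -c "
from h import *
go(.433,-.085,.0295)"
```

```text
t 8.1 pos [ 0.4332 -0.0849  0.0314] delta tool [ 0.0019  0.0002 -0.0002] tilt [-1. -0. -0.] z [ 0.435  0.901 -0.   ] w 0.0421 F [-0.4 -0.5 -3. ]
```

Emit:
move_arm([
  [0.001,0,0],
  [0.001,0,0],
  [0.001,0,0],
  [0,0,0],
  [0,0,0],
], fingers=[1,1,1,1,1], turn=[0,0,0,0,0])

```text
time_s: 8.6
tool_pos: [0.4334, -0.085, 0.0295]
tool_rot: [-0.376, 0.599, 0.376, 0.599]
force: [-5.0, 1.9, 8.4]
width: 0.0421
```

Contact: the force went from -3 to +8 N. Releasing and rising.

Emit:
move_arm([
  [0,0,0],
  [0,0,0],
  [0,0,0],
  [0,0,0],
  [0,0,0],
  [0,0,0],
  [-0.01,0,0],
  [-0.025,0,0],
  [-0.035,0,0],
  [-0.035,0,0],
  [-0.015,0,0],
], fingers=[0.3,0,-0.3,-0.6,-1,-1,-1,-1,-1,-1,-1], turn=[0,0,0,0,0,0,0,0,0,0,0])

```text
time_s: 9.7
tool_pos: [0.435, -0.0858, 0.1526]
tool_rot: [-0.378, 0.598, 0.374, 0.6]
force: [0.4, -0.1, -0.1]
width: 0.0852
```

```bash
python3 -c "
from h import *
go(.412,.230,.15)
d=env.get_image('side');W=cloud(d).reshape(-1,3);save(cv2.resize(d['image'][130:330,150:400],None,fx=2.8,fy=2.8),'s5.png')
k=(np.hypot(W[:,0]-.433,W[:,1]+.085)<.04);a=W[k&(W[:,2]>.028)&(W[:,2]<.056)];print(circ(a[:,0],a[:,1]),W[k&(W[:,2]<.1),2].max())"
```

```text
t 9.7 pos [ 0.435  -0.0858  0.1526] delta tool [0.0016 0.158  0.2744] tilt [-1.    -0.007 -0.   ] z [ 0.435  0.901 -0.   ] w 0.0852 F [ 0.4 -0.1 -0.1]
[ 0.43388875 -0.08463561  0.02174545] 0.08034964516536514
```

View pics/s5.png

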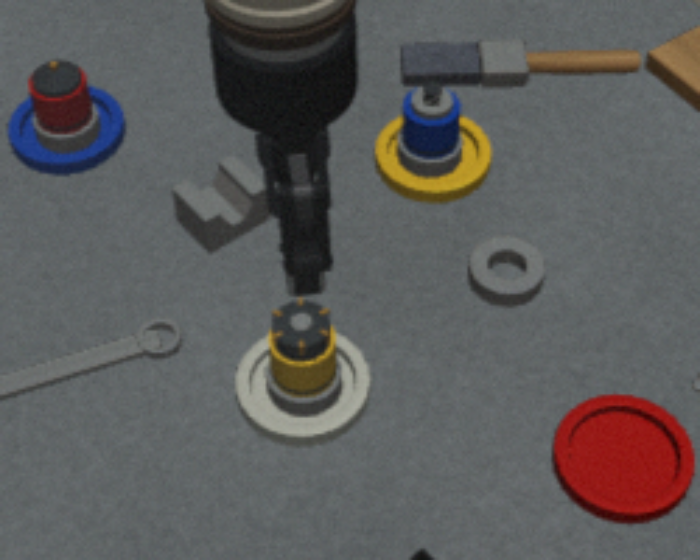

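The yellow holder stands centred and upright in the white seat. Next is the red holder.

Emit:
move_arm([
  [0,0.006,0.0104],
  [0,0.015,0.0261],
  [0,0.02,0.0347],
  [0,0.022,0.0382],
  [0,0.022,0.0382],
  [0,0.022,0.0382],
  [0,0.022,0.0382],
  [0.005,0.016,0.0278],
  [0.01,0.009,0.0156],
  [0.01,0.004,0.007],
  [0,0,0],
], fingers=[-1,-1,-1,-1,-1,-1,-1,-1,-1,-1,-1], turn=[0,0,0,0,0,0,0,0,0,0,0])

```text
time_s: 10.85
tool_pos: [0.4075, 0.2311, 0.1205]
tool_rot: [-0.376, 0.601, 0.377, 0.597]
force: [-1.0, -1.8, 0.3]
width: 0.0854
```

```bash
python3 -c "
from h import *
go(.412,.230,.032)
d=env.get_image('wrist');save(d['image'],'w6.png')"
```

```text
t 10.85 pos [0.4075 0.2311 0.1205] delta tool [ 0.0885 -0.0049  0.0012] tilt [-1.     0.004 -0.004] z [ 0.433  0.901 -0.004] w 0.0854 F [-1.  -1.8  0.3]
```

View pics/w6.png

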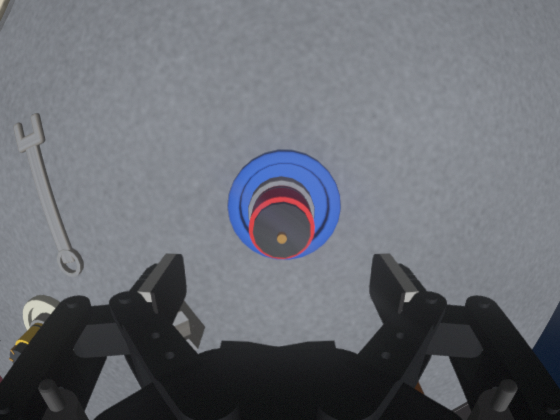

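The red holder's top at (282,237) lies midway between the jaws. Descending most of the way, then checking.

Emit:
move_arm([
  [0,0,0],
  [0.008,0,0],
  [0.014,0,0],
  [0.014,0,0],
  [0.012,0,0],
  [0.006,0,0],
  [0,0,0],
], fingers=[-1,-1,-1,-1,-1,-1,-1], turn=[0,0,0,0,0,0,0])

```text
time_s: 11.6
tool_pos: [0.4095, 0.2305, 0.0684]
tool_rot: [-0.376, 0.6, 0.376, 0.598]
force: [0.3, 0.2, 0.1]
width: 0.0855
```

```bash
python3 -c "
from h import *
go(.412,.230,.032)"
```

```text
t 11.6 pos [0.4095 0.2305 0.0684] delta tool [ 0.0364 -0.0025  0.0007] tilt [-1.     0.001 -0.001] z [ 0.435  0.9   -0.001] w 0.0855 F [0.3 0.2 0.1]
```

Emit:
move_arm([
  [0.008,-0.001,0],
  [0.012,-0.001,0],
  [0.01,0,0],
  [0.005,0,0],
  [0,0,0],
  [0,0,0],
  [0,0,0],
  [0,0,0],
  [0,0,0],
  [0,0,0],
  [0,0,0],
  [0,0,0],
], fingers=[-1,-1,-1,-1,-1,-0.5,0,0.3,0.6,0.9,1,1], turn=[0,0,0,0,0,0,0,0,0,0,0,0])

```text
time_s: 12.8
tool_pos: [0.4129, 0.2304, 0.0353]
tool_rot: [-0.376, 0.598, 0.376, 0.6]
force: [-0.3, 0.4, 5.8]
width: 0.042
```

```bash
python3 -c "
from h import *
go(.573,-.253,.15)
d=env.get_image('side');save(cv2.resize(d['image'][100:300,80:330],None,fx=2.8,fy=2.8),'s7.png')"
```

```text
t 12.8 pos [0.4129 0.2304 0.0353] delta tool [-0.1147 -0.3546 -0.3656] tilt [-1.    -0.001  0.001] z [0.435 0.901 0.001] w 0.042 F [-0.3  0.4  5.8]
```

View pics/s7.png

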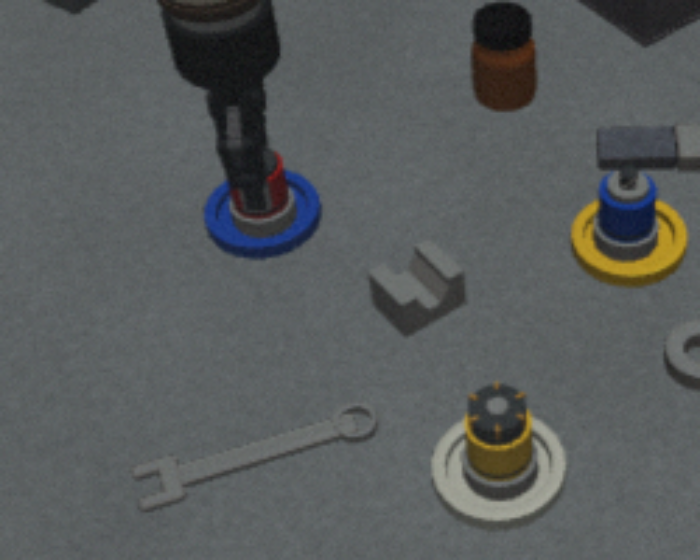

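Red is gripped (42 mm). Lifting.

Emit:
move_arm([
  [-0.004,0,0],
  [-0.008,0,0],
  [-0.012,0,0],
  [-0.015,0,0],
  [-0.016,0,0],
  [-0.016,0,0],
  [-0.016,0,0],
  [-0.014,0,0],
  [-0.01,0,0],
  [-0.005,0,0],
  [0,0,0],
], fingers=[1,1,1,1,1,1,1,1,1,1,1], turn=[0,0,0,0,0,0,0,0,0,0,0])

```text
time_s: 13.95
tool_pos: [0.4123, 0.2302, 0.151]
tool_rot: [-0.376, 0.598, 0.376, 0.599]
force: [0.4, 1.0, -3.5]
width: 0.0419
```

```bash
python3 -c "
from h import *
go(.573,-.253,.15)
d=env.get_image('side');save(cv2.resize(d['image'][50:300,80:400],None,fx=2.2,fy=2.2),'s8.png')
d=env.get_image('top');W=cloud(d).reshape(-1,3);
for x,y in((.573,-.253),(.412,.231)):
  k=np.hypot(W[:,0]-x,W[:,1]-y)<.03;print(W[k].mean(0),W[k,2].std())
"
```

```text
t 13.95 pos [0.4123 0.2302 0.151 ] delta tool [ 0.0011 -0.3548 -0.3652] tilt [-1.    -0.001  0.001] z [0.435 0.901 0.001] w 0.0419 F [ 0.4  1.  -3.5]
[ 0.57256598 -0.25293544  0.00573139] 0.0026160758926406227
[0.41376789 0.22758216 0.38686757] 0.18804860794809503
```

View pics/s8.png

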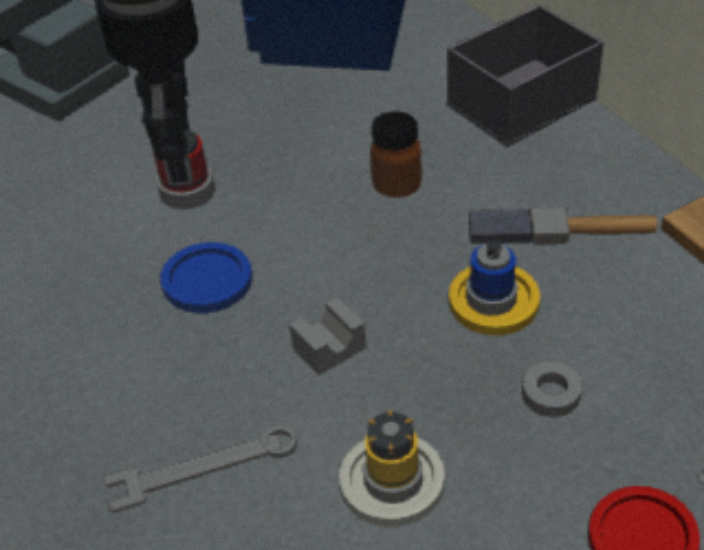

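Emit:
move_arm([
  [0,-0.006,-0.0062],
  [0,-0.012,-0.0124],
  [0,-0.017,-0.0175],
  [0,-0.021,-0.0216],
  [0,-0.021,-0.0216],
  [0,-0.021,-0.0216],
  [0,-0.021,-0.0216],
  [0,-0.021,-0.0216],
  [0,-0.021,-0.0216],
  [0,-0.021,-0.0216],
  [0,-0.021,-0.0216],
  [0,-0.021,-0.0216],
], fingers=[1,1,1,1,1,1,1,1,1,1,1,1], turn=[0,0,0,0,0,0,0,0,0,0,0,0])

```text
time_s: 15.25
tool_pos: [0.5131, -0.0766, 0.1495]
tool_rot: [-0.375, 0.599, 0.376, 0.599]
force: [0.3, -0.2, -3.6]
width: 0.042
```

Emit:
move_arm([
  [0,-0.021,-0.0216],
  [0,-0.021,-0.0216],
  [0,-0.021,-0.0216],
  [0,-0.021,-0.0216],
  [0,-0.017,-0.0175],
  [0,-0.013,-0.0134],
  [0,-0.009,-0.0093],
  [0,-0.005,-0.0051],
  [0,-0.0028,-0.0029],
  [0,0,0],
  [0,0,0],
  [0,0,0],
], fingers=[1,1,1,1,1,1,1,1,1,1,1,1], turn=[0,0,0,0,0,0,0,0,0,0,0,0])

```text
time_s: 16.45
tool_pos: [0.5726, -0.2522, 0.1503]
tool_rot: [-0.376, 0.599, 0.376, 0.599]
force: [0.8, -0.4, -3.8]
width: 0.0419
```

```bash
python3 -c "
from h import *
go(.573,-.253,.0353)
d=env.get_image('wrist');save(d['image'],'w9.png')"
```

```text
t 16.45 pos [ 0.5726 -0.2522  0.1503] delta tool [ 0.115  -0.0007 -0.0006] tilt [-1.  0.  0.] z [0.434 0.901 0.   ] w 0.0419 F [ 0.8 -0.4 -3.8]
```

View pics/w9.png

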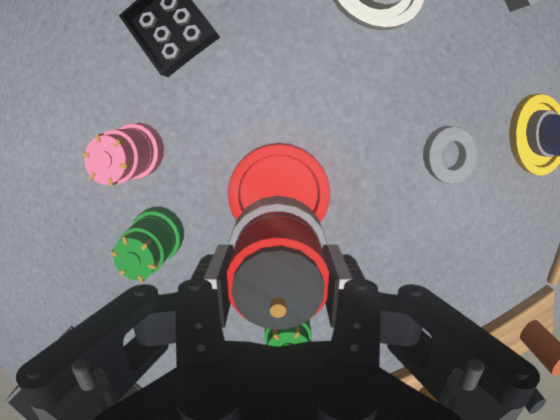

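The red seat at (279,185) is centred below the held red part at (278,290). Lowering, with the last millimetres slow.

Emit:
move_arm([
  [0.008,0,0],
  [0.014,0,0],
  [0.016,0,0],
  [0.016,0,0],
  [0.016,0,0],
  [0.014,0,0],
  [0.012,0,0],
  [0.008,0,0],
  [0.005,0,0],
  [0.003,0,0],
  [0,0,0],
  [0,0,0],
], fingers=[1,1,1,1,1,1,1,1,1,1,1,1], turn=[0,0,0,0,0,0,0,0,0,0,0,0])

```text
time_s: 17.7
tool_pos: [0.5731, -0.2533, 0.039]
tool_rot: [-0.376, 0.599, 0.376, 0.599]
force: [0.7, -0.6, -3.8]
width: 0.0416
```

Emit:
move_arm([
  [0.001,0,0],
  [0.001,0,0],
  [0.001,0,0],
  [0.001,0,0],
  [0,0,0],
], fingers=[1,1,1,1,1], turn=[0,0,0,0,0])

```text
time_s: 18.2
tool_pos: [0.5728, -0.2531, 0.0354]
tool_rot: [-0.376, 0.599, 0.376, 0.599]
force: [-3.8, 1.9, 5.0]
width: 0.0419
```

Contact at the expected height. Releasing and rising.

Emit:
move_arm([
  [0,0,0],
  [0,0,0],
  [0,0,0],
  [0,0,0],
  [0,0,0],
  [0,0,0],
  [-0.01,0,0],
  [-0.02,0,0],
  [-0.03,0,0],
  [-0.03,0,0],
  [-0.02,0,0],
  [-0.005,0,0],
], fingers=[0.3,0,-0.3,-0.6,-1,-1,-1,-1,-1,-1,-1,-1], turn=[0,0,0,0,0,0,0,0,0,0,0,0])

```text
time_s: 19.4
tool_pos: [0.5745, -0.2542, 0.1535]
tool_rot: [-0.378, 0.598, 0.374, 0.6]
force: [0.0, 0.3, 0.4]
width: 0.0852
```

```bash
python3 -c "
from h import *
go(.634,.044,.13)
d=env.get_image('side');W=cloud(d).reshape(-1,3);save(cv2.resize(d['image'][130:400,150:470],None,fx=2.2,fy=2.2),'s10.png')
k=(np.hypot(W[:,0]-.573,W[:,1]+.253)<.04);a=W[k&(W[:,2]>.028)&(W[:,2]<.056)];print(circ(a[:,0],a[:,1]),W[k&(W[:,2]<.1),2].max())"
```

```text
t 19.4 pos [ 0.5745 -0.2542  0.1535] delta tool [0.0227 0.0762 0.2944] tilt [-1.    -0.007 -0.001] z [ 0.435  0.901 -0.001] w 0.0852 F [0.  0.3 0.4]
[ 0.57276455 -0.25244519  0.02181993] 0.07983074902301868
```

View pics/s10.png

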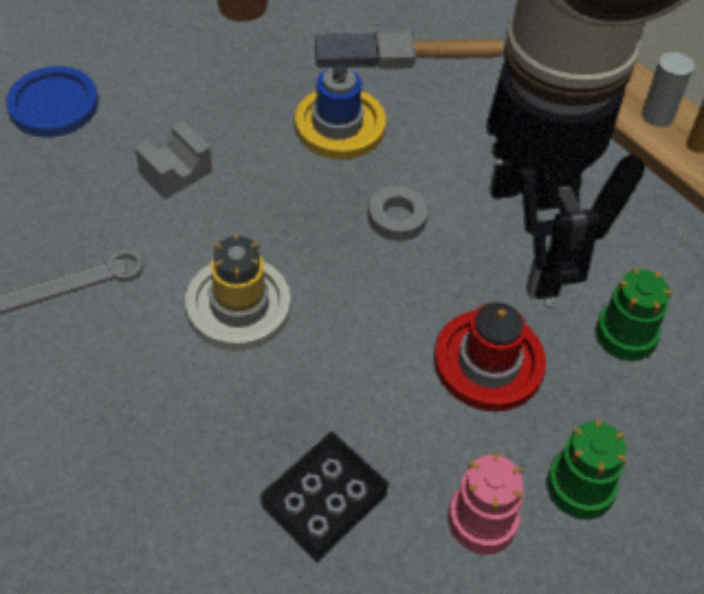

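The red holder is seated in the red seat, at (0.5728, -0.2524) against a seat centre of (0.573, -0.253). Next is blue.

Emit:
move_arm([
  [0,0.0028,0.011],
  [0,0.0062,0.024],
  [0,0.0088,0.034],
  [0,0.0098,0.038],
  [0,0.0098,0.038],
  [0,0.0098,0.038],
  [0,0.0098,0.038],
  [0.002,0.0088,0.034],
  [0.006,0.0062,0.024],
  [0.008,0.0028,0.011],
  [0.006,0.0014,0.0054],
  [0,0,0],
], fingers=[-1,-1,-1,-1,-1,-1,-1,-1,-1,-1,-1,-1], turn=[0,0,0,0,0,0,0,0,0,0,0,0])

```text
time_s: 20.65
tool_pos: [0.631, 0.0464, 0.1248]
tool_rot: [-0.375, 0.6, 0.377, 0.598]
force: [0.3, -1.5, -0.1]
width: 0.0855
```

Emit:
move_arm([
  [0,0,0],
  [0,0,0],
], fingers=[-1,-1], turn=[0,0])

```text
time_s: 20.85
tool_pos: [0.6327, 0.0449, 0.1276]
tool_rot: [-0.376, 0.599, 0.375, 0.599]
force: [-0.2, -1.0, -0.4]
width: 0.0854
```

```bash
python3 -c "
from h import *
go(.634,.044,.034)
d=env.get_image('wrist');save(d['image'],'w11.png')"
```

```text
t 20.85 pos [0.6327 0.0449 0.1276] delta tool [ 0.0936 -0.0015 -0.0003] tilt [-1.    -0.001 -0.   ] z [ 0.436  0.9   -0.   ] w 0.0854 F [-0.2 -1.  -0.4]
```

View pics/w11.png

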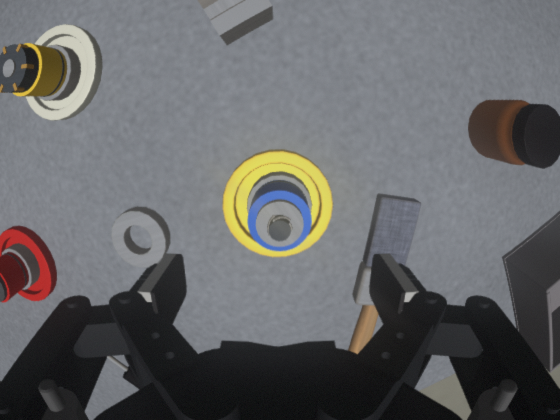

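The blue holder's top at (280,228) is centred between the jaws. The right finger comes down near the hammer, but at 34 mm or more it stays above the 18 mm hammer head.

Emit:
move_arm([
  [0.008,-0.0007,0],
  [0.014,0,0],
  [0.016,0,0],
  [0.016,0,0],
  [0.016,0,0],
  [0.012,0,0],
  [0.008,0,0],
  [0.004,0,0],
  [0,0,0],
], fingers=[-1,-1,-1,-1,-1,-1,-1,-1,-1], turn=[0,0,0,0,0,0,0,0,0])

```text
time_s: 21.8
tool_pos: [0.633, 0.0459, 0.0329]
tool_rot: [-0.376, 0.599, 0.376, 0.599]
force: [0.0, -0.1, -0.3]
width: 0.0855
```

Emit:
move_arm([
  [0,0,0],
  [0,0,0],
  [0,0,0],
  [0,0,0],
  [0,0,0],
  [0,0,0],
  [0,0,0],
  [0,0,0],
], fingers=[-0.5,0,0.3,0.6,0.9,1,1,1], turn=[0,0,0,0,0,0,0,0])

```text
time_s: 22.6
tool_pos: [0.6341, 0.0457, 0.0345]
tool_rot: [-0.376, 0.598, 0.375, 0.599]
force: [0.3, 0.1, 5.1]
width: 0.042
```

```bash
python3 -c "
from h import *
go(.412,.231,.15)
d=env.get_image('side');save(cv2.resize(d['image'][100:300,180:430],None,fx=2.8,fy=2.8),'s12.png')"
```

```text
t 22.6 pos [0.6341 0.0457 0.0345] delta tool [-0.116   0.2803  0.0704] tilt [-1.    -0.002  0.001] z [0.435 0.901 0.001] w 0.042 F [0.3 0.1 5.1]
```

View pics/s12.png

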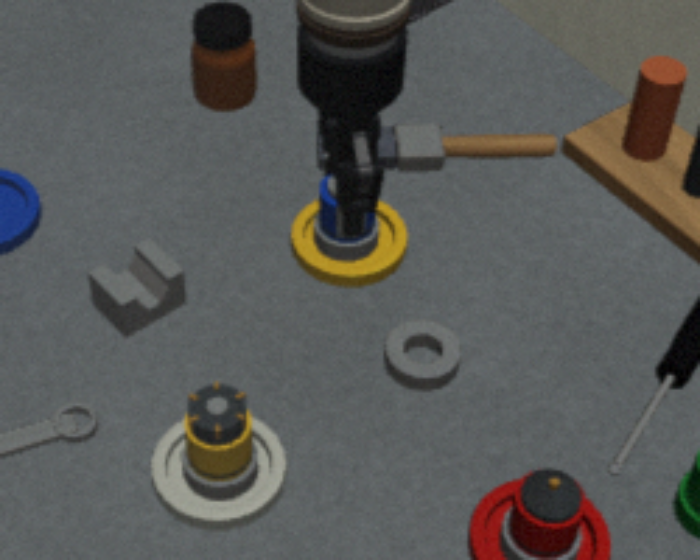

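Gripped (42 mm). Lifting and carrying to the blue seat.

Emit:
move_arm([
  [-0.004,0,0],
  [-0.008,0,0],
  [-0.012,0,0],
  [-0.015,0,0],
  [-0.016,0,0],
  [-0.016,0,0],
  [-0.016,0,0],
  [-0.014,0,0],
  [-0.01,0,0],
  [-0.005,0,0],
  [0,0,0],
], fingers=[1,1,1,1,1,1,1,1,1,1,1], turn=[0,0,0,0,0,0,0,0,0,0,0])

```text
time_s: 23.75
tool_pos: [0.6335, 0.0458, 0.1501]
tool_rot: [-0.376, 0.599, 0.376, 0.599]
force: [-0.3, -0.2, -4.7]
width: 0.0418
```

Emit:
move_arm([
  [0,0.008,0.002],
  [0,0.016,0.004],
  [0,0.024,0.006],
  [0,0.029,0.0073],
  [0,0.029,0.0073],
  [0,0.029,0.0073],
  [0,0.029,0.0073],
  [0,0.029,0.0073],
  [0,0.029,0.0073],
  [0,0.025,0.0063],
  [0,0.018,0.0045],
  [0,0.011,0.0028],
], fingers=[1,1,1,1,1,1,1,1,1,1,1,1], turn=[0,0,0,0,0,0,0,0,0,0,0,0])

```text
time_s: 24.95
tool_pos: [0.4125, 0.2292, 0.1483]
tool_rot: [-0.376, 0.599, 0.377, 0.598]
force: [0.1, 0.2, -4.7]
width: 0.0417
```

Emit:
move_arm([
  [0,0.004,0.001],
  [0,0,0],
  [0,0,0],
], fingers=[1,1,1], turn=[0,0,0])

```text
time_s: 25.25
tool_pos: [0.4122, 0.2306, 0.1493]
tool_rot: [-0.376, 0.599, 0.376, 0.599]
force: [0.1, 0.2, -4.2]
width: 0.0417
```

```bash
python3 -c "
from h import *
go(.412,.231,.0345)
d=env.get_image('wrist');save(d['image'],'w13.png')
d=env.get_image('side');save(cv2.resize(d['image'][50:300,80:400],None,fx=2.2,fy=2.2),'s13.png')"
```

```text
t 25.25 pos [0.4122 0.2306 0.1493] delta tool [0.1148 0.0004 0.0003] tilt [-1. -0. -0.] z [ 0.435  0.9   -0.   ] w 0.0417 F [ 0.1  0.2 -4.2]
```

View pics/w13.png

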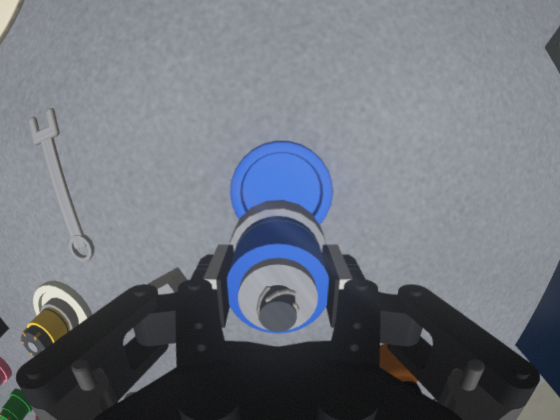

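View pics/s13.png

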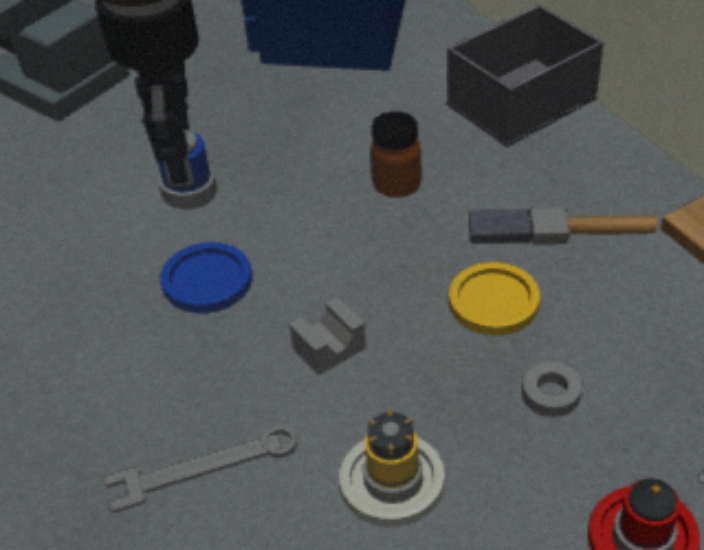

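The blue seat at (282,187) is under the part at (278,290), about 1 mm off to the +z side. Lowering.

Emit:
move_arm([
  [0.008,0,0.001],
  [0.014,0,0],
  [0.016,0,0],
  [0.016,0,0],
  [0.016,0,0],
  [0.014,0,0],
  [0.012,0,0],
  [0.008,0,0],
  [0.005,0,0],
  [0.003,0,0],
  [0,0,0],
  [0,0,0],
], fingers=[1,1,1,1,1,1,1,1,1,1,1,1], turn=[0,0,0,0,0,0,0,0,0,0,0,0])

```text
time_s: 26.55
tool_pos: [0.4125, 0.2321, 0.0378]
tool_rot: [-0.376, 0.599, 0.376, 0.599]
force: [0.5, -0.1, -3.8]
width: 0.0418
```

Emit:
move_arm([
  [0.001,0,0],
  [0.001,0,0],
  [0.001,0,0],
  [0.001,0,0],
  [0,0,0],
], fingers=[1,1,1,1,1], turn=[0,0,0,0,0])

```text
time_s: 27.05
tool_pos: [0.4122, 0.232, 0.0345]
tool_rot: [-0.376, 0.599, 0.376, 0.599]
force: [-4.4, -1.6, 8.5]
width: 0.0423
```

Emit:
move_arm([
  [0,0,0],
  [0,0,0],
  [0,0,0],
  [0,0,0],
  [0,0,0],
  [0,0,0],
  [-0.01,0,0],
  [-0.02,0,0],
  [-0.03,0,0],
  [-0.03,0,0],
  [-0.02,0,0],
  [-0.005,0,0],
], fingers=[0.3,0,-0.3,-0.6,-1,-1,-1,-1,-1,-1,-1,-1], turn=[0,0,0,0,0,0,0,0,0,0,0,0])

```text
time_s: 28.25
tool_pos: [0.414, 0.2325, 0.1517]
tool_rot: [-0.377, 0.597, 0.375, 0.601]
force: [0.6, 0.4, -0.7]
width: 0.0853
```

```bash
python3 -c "
from h import *
go(.434,-.085,.13)
d=env.get_image('side');W=cloud(d).reshape(-1,3);save(cv2.resize(d['image'][50:300,80:400],None,fx=2.2,fy=2.2),'s14.png')
for x,y in((.412,.231),(.434,-.085)):
  k=(np.hypot(W[:,0]-x,W[:,1]-y)<.04);a=W[k&(W[:,2]>.028)&(W[:,2]<.056)];print(circ(a[:,0],a[:,1]),W[k&(W[:,2]<.1),2].max())"
```

```text
t 28.25 pos [0.414  0.2325 0.1517] delta tool [ 0.0213 -0.1559 -0.2773] tilt [-1.    -0.005  0.004] z [0.435 0.901 0.004] w 0.0853 F [ 0.6  0.4 -0.7]
[0.41435728 0.23225448 0.02192759] 0.08089152993860604
[ 0.43400218 -0.08433947  0.02189443] 0.08077152032168289
```

View pics/s14.png

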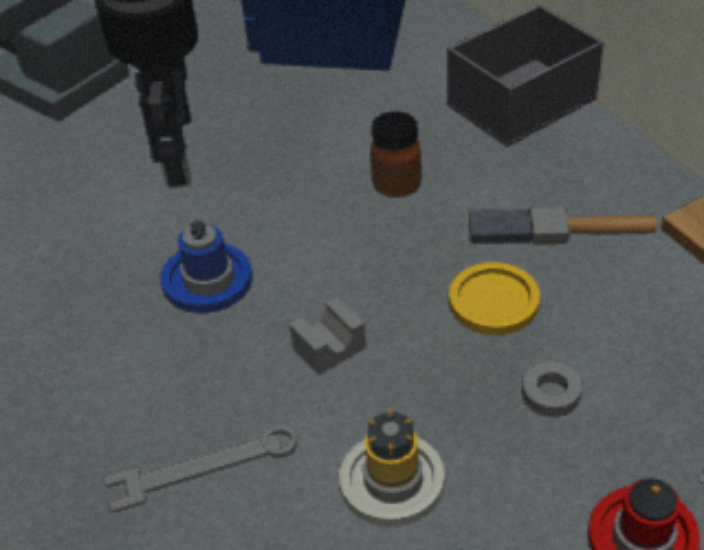

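Blue is seated and upright. Last is yellow, from white at (0.434, -0.085) to the yellow seat.

Emit:
move_arm([
  [0,-0.006,-0.0107],
  [0,-0.013,-0.0231],
  [0,-0.018,-0.032],
  [0,-0.02,-0.0356],
  [0,-0.02,-0.0356],
  [0,-0.02,-0.0356],
  [0,-0.02,-0.0356],
  [0.004,-0.017,-0.0302],
  [0.006,-0.012,-0.0213],
  [0.006,-0.007,-0.0125],
  [0.004,-0.0029,-0.0051],
  [0,0,0],
], fingers=[-1,-1,-1,-1,-1,-1,-1,-1,-1,-1,-1,-1], turn=[0,0,0,0,0,0,0,0,0,0,0,0])

```text
time_s: 29.5
tool_pos: [0.4308, -0.0853, 0.1269]
tool_rot: [-0.375, 0.6, 0.377, 0.599]
force: [0.6, -0.2, -0.8]
width: 0.0855
```

Emit:
move_arm([
  [0,0,0],
  [0,0,0],
], fingers=[-1,-1], turn=[0,0])

```text
time_s: 29.7
tool_pos: [0.4319, -0.0847, 0.1284]
tool_rot: [-0.376, 0.599, 0.376, 0.599]
force: [-0.1, -0.1, 0.1]
width: 0.085
```

```bash
python3 -c "
from h import *
go(.434,-.085,.034)
d=env.get_image('wrist');save(d['image'],'w15.png')"
```

```text
t 29.7 pos [ 0.4319 -0.0847  0.1284] delta tool [ 0.0944 -0.002   0.0006] tilt [-1. -0.  0.] z [0.433 0.901 0.   ] w 0.085 F [-0.1 -0.1  0.1]
```

View pics/w15.png

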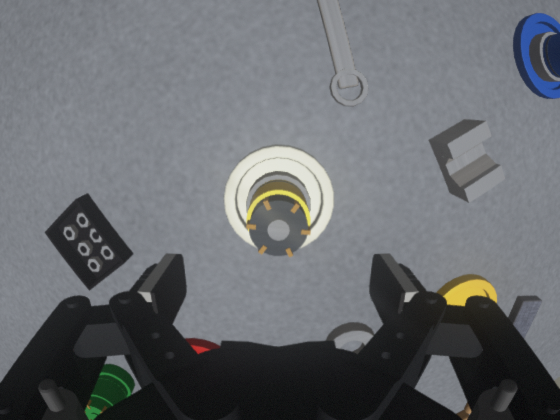

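The yellow holder at (279,230) is centred between the jaws. Descending and gripping.

Emit:
move_arm([
  [0.008,-0.001,0],
  [0.014,-0.0005,0],
  [0.016,0,0],
  [0.016,0,0],
  [0.016,0,0],
  [0.012,0,0],
  [0.008,0,0],
  [0.004,0,0],
  [0,0,0],
], fingers=[-1,-1,-1,-1,-1,-1,-1,-1,-1], turn=[0,0,0,0,0,0,0,0,0])

```text
time_s: 30.65
tool_pos: [0.4331, -0.0861, 0.034]
tool_rot: [-0.376, 0.599, 0.376, 0.599]
force: [-0.4, 1.0, -0.0]
width: 0.0853
```

Emit:
move_arm([
  [0,0,0],
  [0,0,0],
  [0,0,0],
  [0,0,0],
  [0,0,0],
  [0,0,0],
  [0,0,0],
  [0,0,0],
], fingers=[-0.5,0,0.3,0.6,0.9,1,1,1], turn=[0,0,0,0,0,0,0,0])

```text
time_s: 31.45
tool_pos: [0.4341, -0.0865, 0.0354]
tool_rot: [-0.376, 0.598, 0.375, 0.599]
force: [-0.5, 0.3, 5.9]
width: 0.0423
```

```bash
python3 -c "
from h import *
d=env.get_image('top');hsv=cv2.cvtColor(d['image'],cv2.COLOR_RGB2HSV);W=cloud(d).reshape(-1,3)
k=np.hypot(W[:,0]-.636,W[:,1]-.040)<.03;print(W[k].mean(0),W[k,2].std())
go(.636,.040,.15)"
```

```text
[0.63581528 0.04026902 0.00524665] 0.002449971361196945
t 31.5 pos [ 0.4341 -0.0865  0.0354] delta tool [-0.1143 -0.127   0.2018] tilt [-1.    -0.002  0.   ] z [0.435 0.901 0.   ] w 0.0423 F [-0.7  0.8  6.2]
```

Emit:
move_arm([
  [-0.004,0,0],
  [-0.008,0,0],
  [-0.012,0,0],
  [-0.015,0,0],
  [-0.016,0,0],
  [-0.016,0,0],
  [-0.016,0,0],
  [-0.014,0,0],
  [-0.01,0,0],
  [-0.004,0,0],
  [0,0,0],
], fingers=[1,1,1,1,1,1,1,1,1,1,1], turn=[0,0,0,0,0,0,0,0,0,0,0])

```text
time_s: 32.6
tool_pos: [0.4334, -0.0864, 0.1498]
tool_rot: [-0.376, 0.599, 0.376, 0.599]
force: [-0.0, 0.4, -4.0]
width: 0.0419
```

Emit:
move_arm([
  [0,-0.004,0.0064],
  [0,-0.008,0.0127],
  [0,-0.012,0.0191],
  [0,-0.0145,0.023],
  [0,-0.0145,0.023],
  [0,-0.0145,0.023],
  [0,-0.0145,0.023],
  [0,-0.0145,0.023],
  [0,-0.0125,0.0199],
  [0,-0.009,0.0143],
  [0,-0.006,0.0095],
  [0,-0.003,0.0048],
], fingers=[1,1,1,1,1,1,1,1,1,1,1,1], turn=[0,0,0,0,0,0,0,0,0,0,0,0])

```text
time_s: 33.8
tool_pos: [0.6355, 0.0413, 0.1476]
tool_rot: [-0.376, 0.599, 0.377, 0.598]
force: [0.1, 0.5, -4.2]
width: 0.0422
```

Emit:
move_arm([
  [0,0,0],
  [0,0,0],
  [0,0,0],
], fingers=[1,1,1], turn=[0,0,0])

```text
time_s: 34.1
tool_pos: [0.6347, 0.0399, 0.149]
tool_rot: [-0.376, 0.599, 0.376, 0.599]
force: [-0.4, -0.0, -3.7]
width: 0.0419
```

```bash
python3 -c "
from h import *
go(.636,.040,.0354)
d=env.get_image('wrist');save(d['image'],'w16.png')
d=env.get_image('side');save(cv2.resize(d['image'][80:330,160:480],None,fx=2.2,fy=2.2),'s16.png')"
```

```text
t 34.1 pos [0.6347 0.0399 0.149 ] delta tool [ 0.1136 -0.0012  0.0007] tilt [-1.     0.001 -0.   ] z [ 0.435  0.9   -0.   ] w 0.0419 F [-0.4 -0.  -3.7]
```

View pics/w16.png

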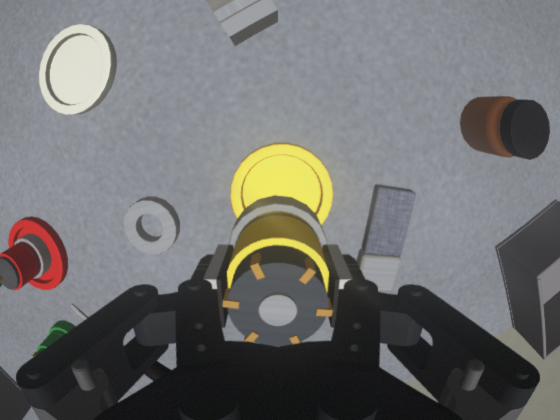

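View pics/s16.png

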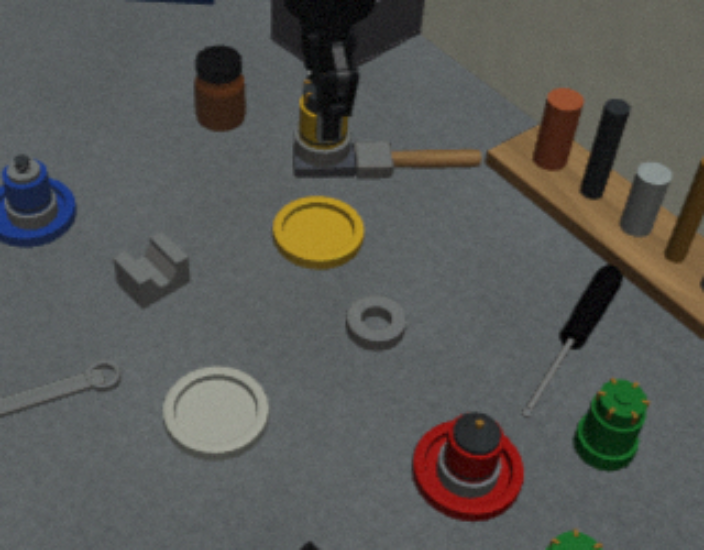

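The yellow seat at (282,190) is under the held yellow part at (278,290). Lowering with a 1 mm correction.

Emit:
move_arm([
  [0.008,-0.001,0.001],
  [0.014,0,0],
  [0.016,0,0],
  [0.016,0,0],
  [0.016,0,0],
  [0.014,0,0],
  [0.012,0,0],
  [0.007,0,0],
  [0.004,0,0],
  [0.003,0,0],
  [0,0,0],
  [0,0,0],
], fingers=[1,1,1,1,1,1,1,1,1,1,1,1], turn=[0,0,0,0,0,0,0,0,0,0,0,0])

```text
time_s: 35.4
tool_pos: [0.6371, 0.0406, 0.04]
tool_rot: [-0.376, 0.599, 0.376, 0.599]
force: [-0.2, 0.4, -3.7]
width: 0.042
```

Emit:
move_arm([
  [0.001,0,0],
  [0.001,0,0],
  [0.001,0,0],
  [0.001,0,0],
  [0,0,0],
], fingers=[1,1,1,1,1], turn=[0,0,0,0,0])

```text
time_s: 35.9
tool_pos: [0.6366, 0.0407, 0.0355]
tool_rot: [-0.376, 0.599, 0.376, 0.599]
force: [-0.7, 0.8, -0.7]
width: 0.0421
```

Barely in contact (-0.7 N), so I'll go 1 mm lower, then release and rise.

Emit:
move_arm([
  [0.001,0,0],
  [0,0,0],
  [0,0,0],
  [0,0,0],
  [0,0,0],
  [0,0,0],
  [0,0,0],
  [0,0,0],
  [-0.01,0,0],
  [-0.02,0,0],
  [-0.03,0,0],
  [-0.03,0,0],
], fingers=[1,1,0.3,0,-0.3,-0.6,-1,-1,-1,-1,-1,-1], turn=[0,0,0,0,0,0,0,0,0,0,0,0])

```text
time_s: 37.1
tool_pos: [0.6364, 0.0407, 0.1257]
tool_rot: [-0.376, 0.599, 0.376, 0.599]
force: [0.8, 0.3, -0.7]
width: 0.0852
```

Emit:
move_arm([
  [-0.03,0,0],
  [-0.03,0,0],
  [-0.02,0,0],
  [0,0,0],
  [0,0,0],
], fingers=[-1,-1,-1,-1,-1], turn=[0,0,0,0,0])

```text
time_s: 37.6
tool_pos: [0.6366, 0.0406, 0.2043]
tool_rot: [-0.376, 0.599, 0.376, 0.599]
force: [-0.9, -0.1, 0.1]
width: 0.0855
```

```bash
python3 -c "
from h import *
go(.636,.040,.2)
d=env.get_image('side');W=cloud(d).reshape(-1,3);save(cv2.resize(d['image'][80:400,120:500],None,fx=1.8,fy=1.8),'s17.png')
for n,x,y in(('blue',.412,.231),('red',.573,-.253),('yellow',.636,.040)):
  k=(np.hypot(W[:,0]-x,W[:,1]-y)<.04);a=W[k&(W[:,2]>.028)&(W[:,2]<.056)];print(n,circ(a[:,0],a[:,1]),W[k&(W[:,2]<.1),2].max())
d=env.get_image('top');save(cv2.resize(d['image'][130:300,140:430],None,fx=2.7,fy=2.7),'t17.png')"
```

```text
t 37.6 pos [0.6366 0.0406 0.2043] delta tool [ 0.0043  0.0002 -0.0008] tilt [-1. -0.  0.] z [0.435 0.901 0.   ] w 0.0855 F [-0.9 -0.1  0.1]
blue [0.41398314 0.23166812 0.02160728] 0.08104225229597761
red [ 0.57287714 -0.25236151  0.02191193] 0.08033557647661904
yellow [0.6366775  0.04151566 0.02187532] 0.0806427362535187
```

View pics/s17.png

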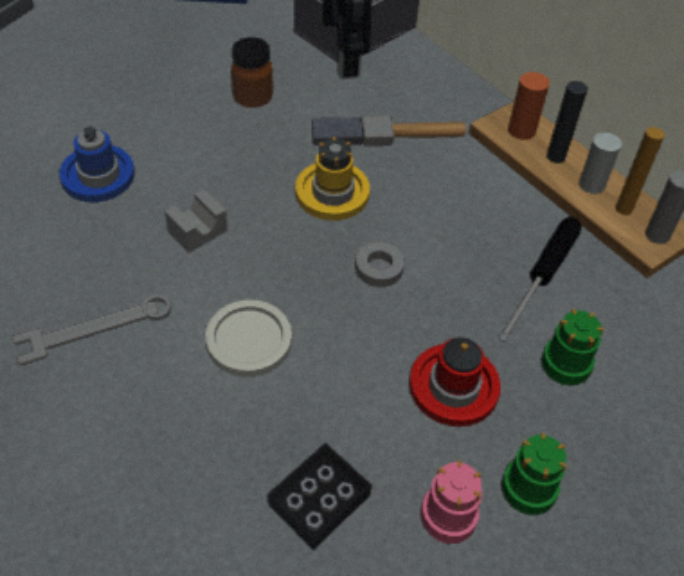

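View pics/t17.png

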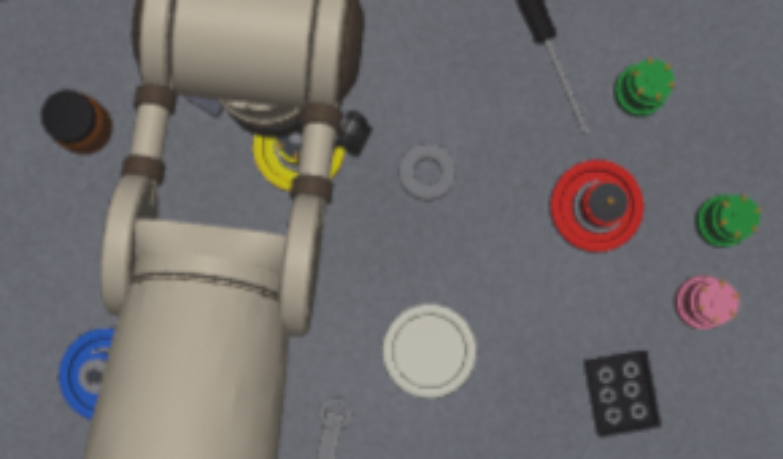

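All three holders stand in their own seats within 2 mm of centre. The white seat is empty, the bystanders have not moved, and the gripper is clear. Handing in.

```bash
python3 -c "
from bench import env
print(env.sign_off())"
```

```text
the job is handed in; nothing more can be done
None
```

The three holders now stand in the seats of their own colours, and I handed the job in at about 38 s of the allowed 102 s. I moved yellow to the white spare seat, red to the red seat, blue to the blue seat, then yellow to the yellow seat.

- **Final positions:** My last depth check put each holder within about 2 mm of its seat centre. Tops measured about 80 mm, against 78 mm expected for a holder standing on the seat floor. All three looked upright in the side picture.
- **Surroundings:** The white seat is empty. The vee block, oil jar and tray look unmoved in the side view, and so does the tray in the top view; I judged this by eye and did not measure it. The look-alikes were not touched.
- **Gripper:** It was open and clear, at 0.20 m height, when I handed in.
- **Irregularities:** Each time the jaws closed, I saw a harmless 5–6.5 N upward force. In the final top view the arm hid most of the yellow seat and part of the blue one, so those two rest on the side camera and its depth alone. Sign-off reports no verdict.

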